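# Lock the tube rack on the bench shaker

## Task

Clamp the orange tube rack on the shaker: with the fingertips, push the red knob away along the yellow-edged slot until it meets the end, then push it sideways round the corner to the far end of the short leg so that the clamp is locked. Push the knob gently from outside: do not pinch it or lift it, do not handle the rack, and leave everything else where it stands.

Things in the scene. Friction and masses are not known exactly. Their poses are not given: they have to be found in the camera images.
- shaker: white bench shaker fixed to the table, 315 x 240 mm (its x -155 to 160 mm, y -120 to 120), deck 50 mm high; origin on the table surface. Its x axis points the way the knob is pushed first (roughly away from the robot), y (left) the way it is pushed second, z up. Blue cover at x -150 to -20, y -80 to 80 mm, top at 80 mm. Fixed stop for the rack: inner face at x 139 mm, top at 85 mm
- knob_center (a point): centre of the red knob, a vertical cylinder 30 mm across, 40 mm high: underside 2.5 mm above the cover, top 122.5 mm above the table (this point at 102.5 mm). Its 10 mm pin runs in the slot with 2 mm of play. Push it from one side at a time; pressing two opposite sides at once is a pinch. Over 60 N on it is too much; 10 to 15 N at the slot's ends is plenty
- slot_start (a point): point on the cover's top (80 mm above the table) over the near end of the long leg of the yellow-edged L-shaped slot: knob axis at clamp = 0, latch = 0; shaker x -100 mm, y 0. The slot is 14 mm wide with hard end walls, its inner corner rounded to 6 mm
- slot_corner (a point): point on the cover's top over the corner of the slot: knob axis after the first push; shaker x -40 mm, y 0. The long leg is 60 mm
- slot_end (a point): point on the cover's top over the end of the slot's short leg, the locked place: shaker x -40 mm, y +32 mm. The short leg is 32 mm, to the shaker's left
- clamp (a joint): travel of clamp jaw and knob along the shaker's x, m: 0 open, 0.060 (0.062 with play) at the slot's corner; starts at 0 to 0.015. Stays where left, no return spring; about 2 to 4 N moves it, up to 10 N once the jaw meets the rack. Jaw: 130 mm wide, top at 88 mm, its back 85 mm and its face 95 mm ahead of the knob's axis
- latch (a joint): travel of the knob along the shaker's y, m: 0 in the long leg, 0.032 (0.034 with play) locked at the end of the short leg; about 2 N moves it and it stays where left
- lift (a joint): height of the knob above its resting place, m: 0 down. A light spring (3 to 4 N) holds it down; it could be pulled up 25 mm, out of the slot, which is not allowed: back off sideways before raising the fingers
- rack: orange rack with red and blue capped tubes, 80 mm along its x, 140 mm along its y, 46 mm high, 69 mm with the caps, about 0.35 kg; stands loose on the shaker's deck (50 mm) between jaw and stop, a little askew; origin under its centre. The jaw pushes it up to the stop and squares it; clamped, its origin is at shaker x of about 95 to 99 mm
- tipbox: blue pipette-tip box, 120 x 85 x 71 mm, loose; origin under its centre
- yellow_rack: yellow rack with white-capped tubes, 60 x 150 x 57 mm, loose; origin under its centre
- reagent: bottle with blue cap, 60 mm across, 120 mm high, loose; origin under its centre
- beaker: glass beaker, 70 mm across, 80 mm high, loose; origin under its centre
- pipette: white pipette lying down, 260 mm long along its own x, 28 mm high, loose; origin under its middle
- marker: black marker lying down, 120 mm long along its own x, 16 mm thick, loose; origin on the surface, under its middle
- vial: small jar with a green cap, 22 mm across, 42 mm high, standing loose on the shaker's deck (deck height 50 mm) at its near left edge, 115 mm nearer the robot than the shaker's origin and about 100 mm to its left (in the shaker's own axes); origin under its centre
Things that resemble listed ones, but are neither listed nor needed, are in the scene too. There is more than one size of the rack; the one meant has the size given above.

How it is judged:
By the outcome, as a careful person would: the job done as asked, in the order asked, and still so for the second after the job is handed in, with the robot touching nothing.
It also fails if it takes over 45 s, if anything falls off the work surface, if the arm or the gripper's body presses on something with over 40 N, if the wrist force passes 120 N, or if a joint passes its speed limit or range.

## Robot

A 7-joint arm with a two-finger parallel gripper is mounted at the origin on the work surface. World frame = base frame: x ahead of the robot, y to its left, z up, the work surface at z = 0. Lengths are in mm, angles in rad, forces in N, time in s.
With the tool pointing down it reaches from about 400 to 875 mm from the base axis. Payload 4.4 kg.
Tool frame: the origin (TCP) lies midway between the tips of the shut fingers; the grasp point (between the pads) lies 19 mm behind it (ctrl.pinch_z is the distance from the TCP to the grasp point, in mm); z points along the fingers, y is the line along which they close (so a half turn about z gives the same grasp; the last joint's range is limited). The gripper opens to 85 mm and grips with 20 to 120 N. Pads are 22 mm wide; open, the fingers measure 114 mm over their backs; the gripper's body (76 mm by 85 mm) begins 54 mm behind the grasp point. The pads swing forward as they close: fully open they stand 13 mm farther back than shut.
Start: joints at [-1.302, 0.628, 0.038, 1.517, -0.027, 0.996, -0.02], TCP at [213.554, 613.932, 231.313] pointing down, gripper open.
Joint ranges: [-3.06, 3.06], [-0.37, 2.12], [-1.25, 1.32], [0.18, 2.47], [-1.1, 4.24], [0.23, 1.98], [-2.94, 2.94]. Speed limits (rad/s): [2.57, 2.57, 3.14, 3.14, 3.14, 3.14, 3.14].

## Interface

Orientations are given as [roll, pitch, yaw] about the fixed x, y, z axes, in that order (R = Rz(yaw) Ry(pitch) Rx(roll)).
In Python, from cell import read_state, cams, order, ctrl gives the robot as it stands.
- The arm moves only by the tool move_arm, never from a script. Its argument "targets" is text: rows parted by semicolons, each of 7 numbers parted by spaces: the gripper's target within -1 to 1 (fully open at 1, half-way at 0, shut at -1), then the shift along the tool's x, y, z in cm, then the turn, a rotation vector about the tool's x, y, z in degrees. A call has 1 to 5 rows; each row shifts and turns the commanded pose from where the row before left it, along the tool's axes as they then stand; what a row does not reach is not made up. A row lasts 1/12 s, in which the tool goes at most 41.7 mm and 7.16 degrees, less where a joint would pass 70% of its speed; a pose out of reach is approached as far as the arm can. A call with a gripper value outside its range is refused whole. The fingers move at their own pace and stop on an object; the grip force is fixed at half the most. Time passes only in rows, so rows that do not move let the fingers close. It gives the time, the measured TCP pose, the force, the opening and the grip force at its end, in the units of the state.
- read_state(): the state, without advancing time (a new reading comes with each control period).
- cams.get_image(name): name is "scene" or "top"; returns a dict with "color" (384x512x3 uint8, red, green, blue), "fovy" (degrees; the focal length in pixels is half the picture's height over the tangent of half this angle, whatever the lens; pixels are square), "cx", "cy" (the principal point, pixels), "k1" (the pictures are not rectified: a ray, as slopes to the right and down, at radius r is drawn at 1 + k1 r^2 times it, then the intrinsics apply), "rvec" (rotation vector, rad) and "tvec" (3), from world to camera coordinates, as OpenCV has them. Camera axes: x right, y down, z forward; pixel columns grow to the right and rows downward; lengths in mm; the calibration is good to about 2 mm. A picture is of the moment at which its call begins. There is no depth.
- order.finish_job(): hands the job in; it is judged then, once.
The state is a dict: "clock": time; "qpos": joint angles; "qd": joint speeds; "tau": joint torques, N m; "eef_pos": TCP position; "tool_rot": TCP orientation; "force": force on the tool from outside, world axes, zero at the start; "torque": the same for the moment, N m; "width": finger opening in mm; "gripper_force": force on a finger pad.
Only numpy, scipy, OpenCV 4.12 (cv2) and the standard library are available. Lean on these libraries where they do the work, as an engineer would, in place of code of your own. Each camera call takes 0.05 s, during which the arm holds its last target. There are 200 camera calls.

## Working session

There is one attempt and no reset: what is moved stays moved. The work goes in short steps, Python scripts to look and compute and a tool call to move; the robot and the scene stay as the last step left them, time stands still between calls to the robot, and variables do not carry over. Pictures are saved under pics/ and viewed, at most 10 in all, crops included, and the job is handed in when it is done.

Besides the shell and the picture viewer there is one more tool, called after ">>>" as name(argument=value, ...) on one line, values as JSON. move_arm: Moves the arm, as the interface text tells. Its arguments: {"type":"object","properties":{"targets":{"type":"string"}},"required":["targets"]}

```bash
mkdir -p pics
cat > h.py <<'E'
import numpy as np, cv2
from cell import read_state, cams, order, ctrl
def get(n):
    d=cams.get_image(n); d['f']=d['color'].shape[0]/2/np.tan(np.radians(d['fovy'])/2)
    d['R']=cv2.Rodrigues(np.array(d['rvec'],float))[0]; d['t']=np.array(d['tvec'],float).ravel()
    d['K']=np.array([[d['f'],0,d['cx']],[0,d['f'],d['cy']],[0,0,1]]); d['D']=np.array([d['k1'],0,0,0,0.])
    return d
def ray(d,u,v):
    p=cv2.undistortPoints(np.array([[[u,v]]],float),d['K'],d['D'])[0,0]
    return -d['R'].T@d['t'], d['R'].T@np.array([p[0],p[1],1])
def onz(d,u,v,z):
    c,r=ray(d,u,v); return c+r*(z-c[2])/r[2]
def proj(d,P):
    return cv2.projectPoints(np.array(P,float).reshape(-1,3),np.array(d['rvec'],float),d['t'],d['K'],d['D'])[0][:,0]
def tri(ds,uvs):
    A=np.zeros((3,3));b=np.zeros(3)
    for d,(u,v) in zip(ds,uvs):
        c,r=ray(d,u,v); r/=np.linalg.norm(r); M=np.eye(3)-np.outer(r,r); A+=M;b+=M@c
    return np.linalg.solve(A,b)
E
python3 - <<'E'
from h import *
for n in('scene','top'):
    d=get(n); cv2.imwrite(f'pics/{n}0.png',cv2.resize(d['color'][:,:,::-1],(768,576),interpolation=cv2.INTER_CUBIC))
    print(n,d['f'],d['k1'],-d['R'].T@d['t'])
s=read_state();print(s)
E
```

```text
scene 443.60072958615586 0.02563291162931816 [1275.18106067  459.49218312 1350.73177972]
top 480.615568773973 -0.20931582690859293 [ 362.65924223  -48.41954388 1771.45491803]
{'clock': 0.1, 'qpos': array([-1.30178972,  0.62927247,  0.03845209,  1.51828609, -0.02701304,
        0.99631656, -0.01997552]), 'qd': array([-0.00082155, -0.00177737,  0.00022508, -0.00350135, -0.00135451,
        0.00214406,  0.00015276]), 'tau': array([ 3.12036078e-03, -5.64534760e+01,  1.23082124e+00, -1.93977535e+01,
        1.13910055e-02,  5.27510099e-03, -2.05387110e-06]), 'eef_pos': array([213.36349878, 613.37151625, 230.46319654]), 'tool_rot': array([-3.13982830e+00,  1.28105607e-05,  2.80679710e+00]), 'force': array([ 0.71423801,  0.39049483, -0.42252653]), 'torque': array([ 0.02686631, -0.02398761,  0.03134074]), 'gripper_force': 0.0, 'width': 85.81442597056949}
```

View pics/scene0.png

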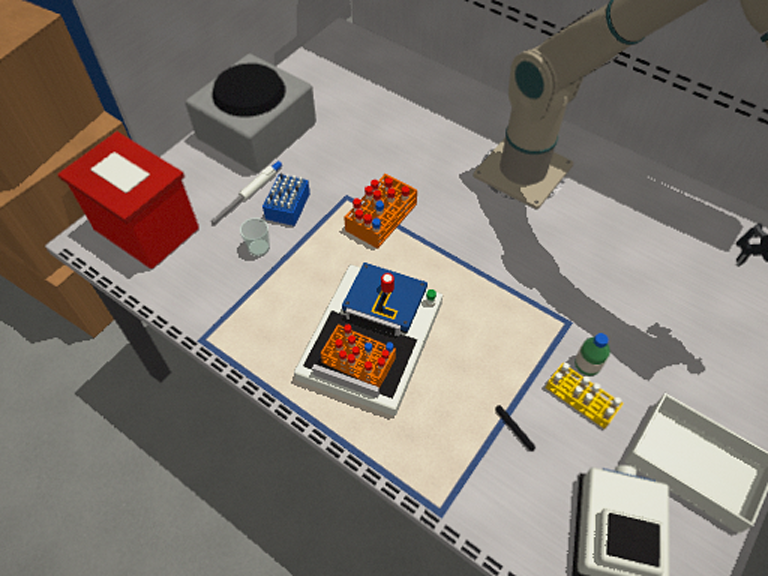

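View pics/top0.png

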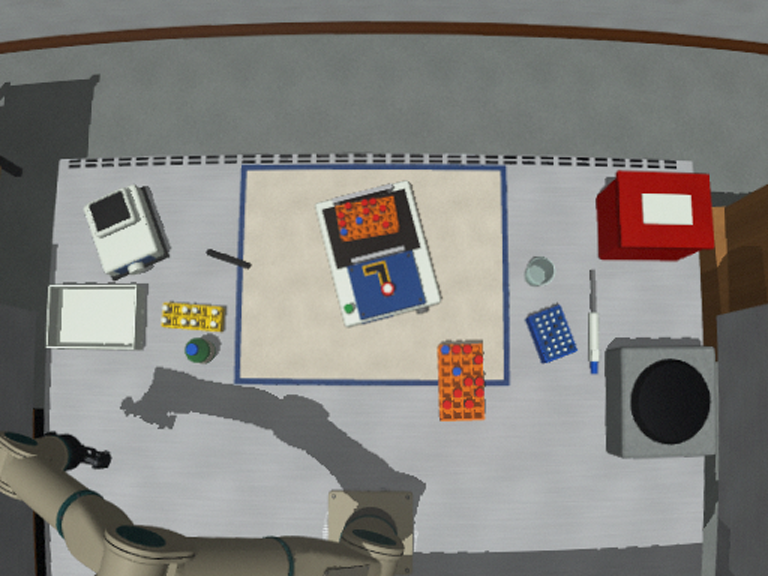

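The top picture (1.5x) shows the shaker at (378,253), knob at (387,288), L slot with its corner at about (382,264) and its end near (366,270), the vial at (349,308). In the scene picture the knob is at (387,280), and the rack in the shaker at (357,355).
Candidates: for the knob, only the red cylinder on the blue cover (387,288), since the other reds are tube caps at (345–395,200–235) and (440–485,345–415), plus the bin (655,215). For the rack, the one on the deck (367,218); the larger one at (462,380) is the decoy.

```bash
cat > m.py <<'E'
from h import *
def masks(d,box):
    x0,y0,x1,y1=box; hsv=cv2.cvtColor(d['color'],cv2.COLOR_RGB2HSV); m=np.zeros(hsv.shape[:2],np.uint8); m[y0:y1,x0:x1]=255
    f=lambda lo,hi: cv2.inRange(hsv,lo,hi)&m
    return dict(blue=f((100,120,50),(125,255,255)),yellow=f((20,110,110),(34,255,255)),red=f((0,170,90),(6,255,255))|f((172,150,90),(180,255,255)),green=f((45,90,30),(90,255,255)))
BOX=dict(scene=(195,165,300,280),top=(205,115,300,222))
def big(m):
    n,l,s,c=cv2.connectedComponentsWithStats(m); i=1+np.argmax(s[1:,4]); return l==i,s[i],c[i]
E
python3 - <<'E'
from m import *
for n in('scene','top'):
    d=get(n); M=masks(d,BOX[n])
    for k in M:
        mm=cv2.morphologyEx(M[k],cv2.MORPH_CLOSE,np.ones((9,9))) if k=='blue' else M[k]
        b,s,c=big(mm); print(n,k,s,c.round(1))
        z={'blue':80,'yellow':80,'red':102,'green':80}[k]
        ct=max(cv2.findContours(b.astype(np.uint8),0,cv2.CHAIN_APPROX_NONE)[0],key=len)[:,0]
        W=np.array([onz(d,*p,z)[:2] for p in ct],np.float32)
        r=cv2.minAreaRect(W);print('  rect',np.round(r[0],1),np.round(r[1],1),round(r[2],1), cv2.boxPoints(r).round(0).tolist())
    x0,y0,x1,y1=BOX[n]
    c=d['color'][y0:y1,x0:x1,::-1]; cv2.imwrite(f'pics/{n}c.png',cv2.resize(c,None,fx=5,fy=5,interpolation=cv2.INTER_CUBIC))
E
```

```text
scene blue [ 228  175   57   46 1445] [256.6 196.9]
  rect [607.5 -31.6] [142.7 161.6] 14.3 [[518.0, 29.0], [558.0, -128.0], [697.0, -92.0], [657.0, 64.0]]
scene yellow [248 194  17  19  57] [255.4 205.8]
  rect [624.6 -11.9] [58.5 55.7] 13.8 [[590.0, 8.0], [603.0, -46.0], [660.0, -32.0], [646.0, 22.0]]
scene red [254 182   9  13  76] [258.1 188.8]
  rect [586.1 -39.3] [49.4 27.4] 36.2 [[558.0, -43.0], [574.0, -65.0], [614.0, -36.0], [598.0, -14.0]]
scene green [284 193   7   7  37] [287.  196.1]
  rect [542.2  51.6] [24.6 20.9] 36.2 [[526.0, 53.0], [538.0, 36.0], [558.0, 50.0], [546.0, 67.0]]
top blue [ 232  167   51   46 1580] [257.2 189.5]
  rect [597.3 -38.3] [129.5 155.8] 14.8 [[515.0, 20.0], [555.0, -130.0], [680.0, -97.0], [640.0, 54.0]]
top yellow [242 174  18  14  61] [250.4 179. ]
  rect [623.7 -14.1] [49.8 54.5] 14.2 [[593.0, 6.0], [606.0, -47.0], [654.0, -34.0], [641.0, 18.0]]
top red [241 132  10  11  57] [244.9 136.1]
  rect [782.9   2.3] [34.4 34. ] 9.8 [[763.0, 16.0], [769.0, -17.0], [803.0, -12.0], [797.0, 22.0]]
top green [230 203   5   6  22] [232.  205.1]
  rect [541.   50.4] [15.2 15. ] 45.4 [[530.0, 50.0], [541.0, 40.0], [552.0, 51.0], [541.0, 61.0]]
```

View pics/topc.png

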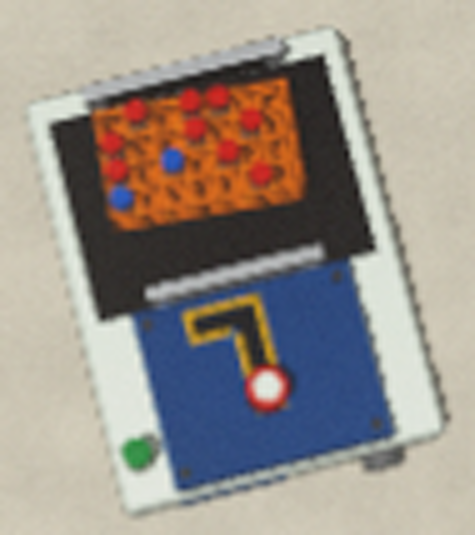

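View pics/scenec.png

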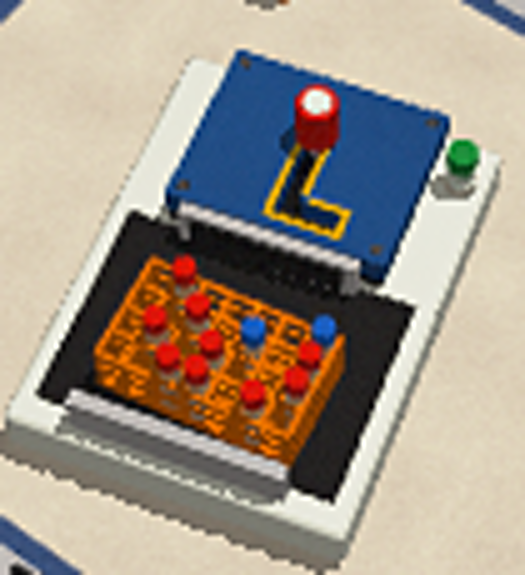

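The crops confirm it: the red knob with its white top is at crop px (268,388) in the top view and (318,101) in the scene view, standing at the near end of the yellow L. The rack between jaw and stop is the small orange one.

```bash
cat > shk.py <<'E'
from m import *
def knob(d,n,guess=None):
    # white disc of knob top: bright low-sat blob inside box near the cover
    x0,y0,x1,y1=BOX[n]; hsv=cv2.cvtColor(d['color'],cv2.COLOR_RGB2HSV)
    w=((hsv[...,1]<90)&(hsv[...,2]>150)).astype(np.uint8)
    u,v=proj(d,[guess])[0]; m=np.zeros_like(w); cv2.circle(m,(int(round(u)),int(round(v))),4,1,-1)
    b,s,c=big(w&m); ys,xs=np.nonzero(w&m); 
    g=cv2.cvtColor(d['color'],cv2.COLOR_RGB2GRAY).astype(float)[ys,xs]-60
    return (xs*g).sum()/g.sum(),(ys*g).sum()/g.sum(),len(xs)
E
python3 - <<'E'
from shk import *
T,S=get('top'),get('scene')
cv=lambda n,p:(BOX[n][0]+p[0]/5-.4,BOX[n][1]+p[1]/5-.4)
tp=[(135,318),(350,262),(395,434),(178,490)]; sp=[(383,270),(170,192),(238,52),(447,118)]
loc=np.array([(-20,80),(-20,-80),(-150,-80),(-150,80)],float)
P=np.array([tri([T,S],[cv('top',a),cv('scene',b)]) for a,b in zip(tp,sp)]);print(P.round(0))
from scipy.optimize import least_squares
def res(x,z=80):
    c,s=np.cos(x[2]),np.sin(x[2]); W=np.c_[loc@np.array([[c,s],[-s,c]])+x[:2],np.full(4,z)]
    return np.r_[(proj(T,W)-[cv('top',a) for a in tp]).ravel(),(proj(S,W)-[cv('scene',a) for a in sp]).ravel()]
r=least_squares(res,[680,-15,.25]);print(r.x, r.fun.round(1))
k=[cv('top',(268,387)),cv('scene',(318,101))]
K0=tri([T,S],k);print('knobtop',K0, onz(T,*k[0],122.5),onz(S,*k[1],122.5))
kt,ks=knob(T,'top',K0),knob(S,'scene',K0);print(kt,ks); K=tri([T,S],[kt[:2],ks[:2]]);print(K)
c,s=np.cos(r.x[2]),np.sin(r.x[2]); R=np.array([[c,s],[-s,c]]);print('local',R@(K[:2]-r.x[:2]))
# yellow outer extents in shaker axes
for n,d in(('top',T),('scene',S)):
    b,_,_=big(masks(d,BOX[n])['yellow']); v,u=np.nonzero(b); L=np.array([R@(onz(d,a,e,80)[:2]-r.x[:2]) for a,e in zip(u,v)]);print(n,L.min(0),L.max(0))
E
```

```text
[[ 640.   54.   64.]
 [ 679.  -99.   70.]
 [ 556. -132.   68.]
 [ 515.   22.   69.]]
[ 6.81405336e+02 -1.53078628e+01  2.56439786e-01] [-1.1 -1.3 -0.7 -1.1 -0.4 -0.5 -0.8 -0.5  0.3 -1.6 -1.3 -0.9 -0.1 -1.7
  0.6 -1.2]
knobtop [582.83139848 -41.70337297 115.10440066] [582.17408329 -42.27667897 122.5       ] [586.67819817 -38.14449495 122.5       ]
(np.float64(257.93267167381975), np.float64(191.81276824034336), 25) (np.float64(257.9532415375789), np.float64(184.8746414228342), 20)
[583.70776256 -41.31993544 115.87826546]
local [-101.10043564   -0.38160121]
top [-80.65612843 -11.48024994] [-30.64354168  42.96079905]
scene [-83.77871013 -10.44120131] [-25.16776635  45.21319001]
```

>>> move_arm(targets="-1 -2.6 -2.6 0 0 0 0; -1 -2.6 -2.6 0 0 0 0; -1 -2.6 -2.6 0 0 0 0; -1 -2.6 -2.6 0 0 0 0; -1 -2.6 -2.6 0 0 0 0")

```text
clock: 0.72
eef_pos: [294.1, 446.8, 231.4]
tool_rot: [3.141, 0.0, 2.807]
force: [0.0, -0.8, 0.8]
width: 25.6
gripper_force: 0.0
```

>>> move_arm(targets="-1 -2.6 -2.6 0 0 0 0; -1 -2.6 -2.6 0 0 0 0; -1 -2.6 -2.6 0 0 0 0; -1 -2.6 -2.6 0 0 0 0; -1 -2.6 -2.6 0 0 0 0")

```text
clock: 1.13
eef_pos: [374.2, 281.3, 231.5]
tool_rot: [3.141, 0.0, 2.807]
force: [1.4, -0.5, -0.3]
width: 0.0
gripper_force: 0.0
```

>>> move_arm(targets="-1 -2.6 -2.6 0 0 0 0; -1 -2.6 -2.6 0 0 0 0; -1 -2.6 -2.6 0 0 0 0; -1 -2.6 -2.6 0 0 0 0; -1 -2.6 -2.6 0 0 0 0")

```text
clock: 1.55
eef_pos: [454.3, 115.8, 231.6]
tool_rot: [3.141, 0.0, 2.807]
force: [0.4, 0.4, -0.5]
width: -0.3
gripper_force: 0.0
```

>>> move_arm(targets="-1 -2.6 -2.6 0 0 0 0; -1 -2.6 -2.6 0 0 0 0; -1 -2.6 -2.6 0 0 0 0; -1 -2.6 -2.6 0 0 0 0; -1 0 0 0 0 0 7")

```text
clock: 1.97
eef_pos: [520.8, -24.7, 231.8]
tool_rot: [-3.139, 0.006, 2.673]
force: [1.5, -0.4, 0.0]
width: -0.2
gripper_force: 0.0
```

>>> move_arm(targets="-1 0 0 0 0 0 7; -1 0 0 0 0 0 7; -1 0 0 0 0 0 7; -1 0 0 0 0 0 7; -1 0 0 0 0 0 7")

```text
clock: 2.38
eef_pos: [517.8, -15.0, 231.4]
tool_rot: [3.141, -0.0, 2.068]
force: [0.8, -0.4, 0.5]
width: 0.0
gripper_force: 0.0
```

>>> move_arm(targets="-1 0 0 0 0 0 7; -1 0 0 0 0 0 7; -1 0 0 0 0 0 0; -1 0 0 0 0 0 0")

```text
clock: 2.72
eef_pos: [517.8, -14.8, 231.3]
tool_rot: [-3.141, 0.0, 1.833]
force: [0.2, 0.5, -1.0]
width: -0.2
gripper_force: 0.0
```

>>> move_arm(targets="-1 -2 0.5 0 0 0 0; -1 -2.1 0.5 0 0 0 0; -1 0 0 3.5 0 0 0; -1 0 0 3.5 0 0 0; -1 0 0 0 0 0 0")

```text
clock: 3.13
eef_pos: [533.9, -51.5, 156.3]
tool_rot: [-3.132, -0.004, 1.832]
force: [-1.2, 0.6, -1.1]
width: -0.4
gripper_force: 0.0
```

Run:
```python
from h import *
s=read_state();print(s['eef_pos'],s['qpos'].round(2)); e=s['eef_pos']
out=[]
for n in('top','scene'):
    d=get(n); u,v=proj(d,[e])[0]; print(n,u,v)
    x0,y0=int(u)-30,int(v)-35; c=d['color'][y0:y0+75,x0:x0+65,::-1]; c=cv2.resize(c,None,fx=6,fy=6,interpolation=cv2.INTER_CUBIC)
    cv2.drawMarker(c,(int((u-x0+.5)*6),int((v-y0+.5)*6)),(0,255,0),0,12,1); out.append(c)
cv2.imwrite('pics/a.png',np.hstack(out))
```

```text
[533.85434954 -51.54652563 156.28340361] [-0.17  0.59  0.33  1.91 -0.29  0.69  0.59]
top 260.84093920408304 204.86824042697978
scene 264.25995901048526 166.74408528722978
```

View pics/a.png

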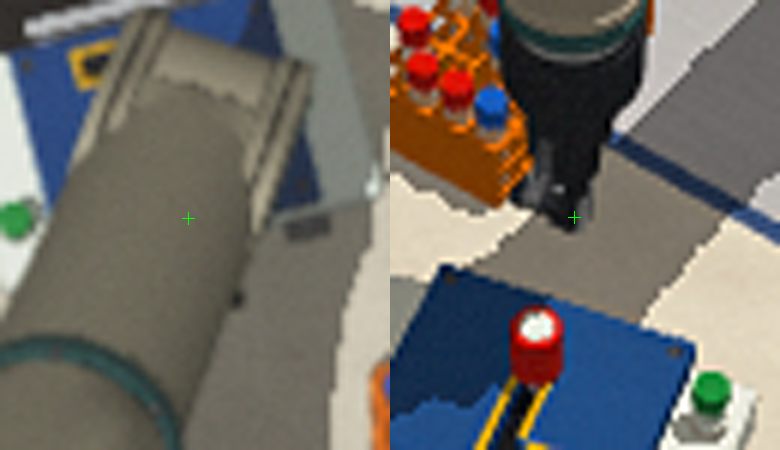

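The scene half shows the fingertips at (572,230), 2 px below their projection (574,217). That explains the height bias, so I trust the top view. The knob at (537,325) is ahead of the fingers with clear space between. I'm going down behind it.

>>> move_arm(targets="-1 -0.2 0 2.5 0 0 0; -1 0 0 2.5 0 0 0; -1 0 0 1.1 0 0 0; -1 0 0 0 0 0 0; -1 0 0 0 0 0 0")

```text
clock: 3.65
eef_pos: [539.3, -53.9, 101.5]
tool_rot: [3.14, 0.0, 1.83]
force: [-0.4, -0.6, 0.3]
width: 0.5
gripper_force: 0.0
```

>>> move_arm(targets="-1 0 0.5 0 0 0 0; -1 0 0.5 0 0 0 0; -1 0 0.3 0 0 0 0; -1 0 0.3 0 0 0 0; -1 0 0.3 0 0 0 0")

```text
clock: 4.07
eef_pos: [557.5, -48.9, 100.8]
tool_rot: [3.141, 0.0, 1.83]
force: [0.3, -0.0, 0.4]
width: -0.0
gripper_force: 0.6
```

>>> move_arm(targets="-1 0 0.3 0 0 0 0; -1 0 0.3 0 0 0 0; -1 0 0.3 0 0 0 0; -1 0 0.3 0 0 0 0; -1 0 0.3 0 0 0 0")

```text
clock: 4.48
eef_pos: [571.3, -45.3, 100.2]
tool_rot: [-3.141, -0.0, 1.829]
force: [-1.3, 0.3, 1.5]
width: 0.3
gripper_force: 1.1
```

Run:
```python
from h import *
s=read_state();print(s['eef_pos'],s['force'],s['qpos'].round(2)); e=s['eef_pos']
d=get('scene'); u,v=proj(d,[e])[0]; print(u,v)
x0,y0=int(u)-50,int(v)-40; c=d['color'][y0:y0+90,x0:x0+100,::-1]; c=cv2.resize(c,None,fx=6,fy=6,interpolation=cv2.INTER_CUBIC)
cv2.drawMarker(c,(int((u-x0+.5)*6),int((v-y0+.5)*6)),(0,255,0),0,12,1); cv2.imwrite('pics/b.png',c)
```

```text
[571.29321099 -45.25142103 100.23547935] [-1.32892825  0.27707699  1.45362071] [-0.15  0.71  0.29  1.86 -0.33  0.62  0.6 ]
259.15010182698165 184.50925269264974
```

View pics/b.png

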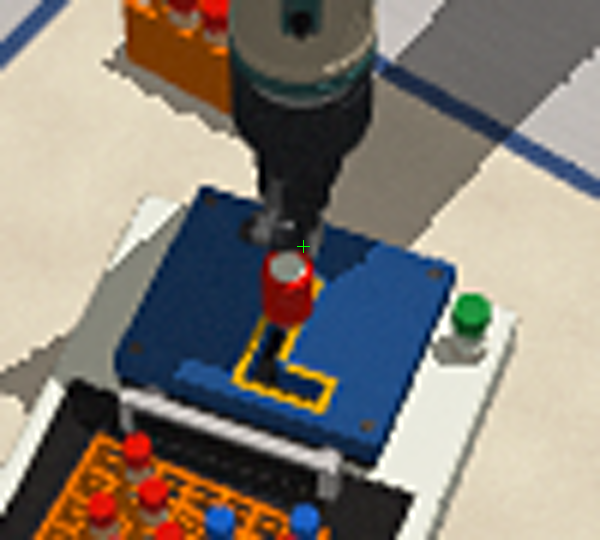

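The knob at (288,285) has moved along the slot with the fingers just behind it, and the rack and vial are undisturbed. I'll keep pushing.

>>> move_arm(targets="-1 0 0.3 0 0 0 0; -1 0 0.3 0 0 0 0; -1 0 0.3 0 0 0 0; -1 0 0.3 0 0 0 0; -1 0 0.3 0 0 0 0")

```text
clock: 4.95
eef_pos: [586.0, -41.3, 100.2]
tool_rot: [-3.141, -0.0, 1.829]
force: [-2.5, -1.5, 0.8]
width: 0.0
gripper_force: 1.1
```

>>> move_arm(targets="-1 0 0.3 0 0 0 0; -1 0 0.3 0 0 0 0; -1 0 0.3 0 0 0 0; -1 0 0.2 0 0 0 0; -1 0 0.2 0 0 0 0")

```text
clock: 5.37
eef_pos: [598.4, -38.1, 100.2]
tool_rot: [-3.141, -0.0, 1.829]
force: [-2.7, -0.7, 0.7]
width: 0.1
gripper_force: 1.6
```

>>> move_arm(targets="-1 0 0.2 0 0 0 0; -1 0 0.2 0 0 0 0; -1 0 0.2 0 0 0 0; -1 0 0.2 0 0 0 0")

```text
clock: 5.7
eef_pos: [606.0, -36.1, 100.2]
tool_rot: [-3.141, -0.0, 1.829]
force: [-3.2, -0.6, 0.9]
width: -0.0
gripper_force: 1.7
```

>>> move_arm(targets="-1 0 0.1 0 0 0 0; -1 0 0.1 0 0 0 0; -1 0 0.1 0 0 0 0")

```text
clock: 5.95
eef_pos: [608.8, -35.3, 100.2]
tool_rot: [-3.141, -0.0, 1.829]
force: [-4.0, -0.7, 2.0]
width: -0.4
gripper_force: 2.3
```

>>> move_arm(targets="-1 0 0.1 0 0 0 0; -1 0 0.1 0 0 0 0; -1 0 0.1 0 0 0 0")

```text
clock: 6.2
eef_pos: [611.7, -34.6, 100.2]
tool_rot: [-3.141, -0.0, 1.829]
force: [-4.2, -1.3, 0.9]
width: 0.0
gripper_force: 2.1
```

>>> move_arm(targets="-1 0 0.1 0 0 0 0; -1 0 0.1 0 0 0 0")

```text
clock: 6.37
eef_pos: [614.0, -34.0, 100.2]
tool_rot: [-3.142, -0.0, 1.829]
force: [-2.9, 0.1, 1.2]
width: 0.2
gripper_force: 2.0
```

>>> move_arm(targets="-1 0 0.1 0 0 0 0; -1 0 0.1 0 0 0 0")

```text
clock: 6.53
eef_pos: [615.9, -33.5, 100.3]
tool_rot: [3.142, -0.0, 1.829]
force: [-2.8, -0.9, 0.3]
width: -0.2
gripper_force: 2.0
```

>>> move_arm(targets="-1 0 0.1 0 0 0 0; -1 0 0.1 0 0 0 0; -1 0 0.1 0 0 0 0")

```text
clock: 6.78
eef_pos: [617.6, -33.0, 100.2]
tool_rot: [-3.139, -0.001, 1.829]
force: [-8.0, -2.0, 4.2]
width: 0.2
gripper_force: 4.1
```

Run:
```python
from h import *
s=read_state();print(s['eef_pos'],s['force'],s['torque']); e=s['eef_pos']
d=get('scene'); u,v=proj(d,[e])[0]; print(u,v)
x0,y0=int(u)-50,int(v)-35; c=d['color'][y0:y0+95,x0:x0+100,::-1]; c=cv2.resize(c,None,fx=6,fy=6,interpolation=cv2.INTER_CUBIC)
cv2.imwrite('pics/c.png',c)
```

```text
[617.64357621 -32.98657001 100.19008372] [-7.98197874 -2.01823483  4.21793271] [-0.31626948  1.57517198  0.01934786]
254.00550014958216 195.3987915815207
```

View pics/c.png

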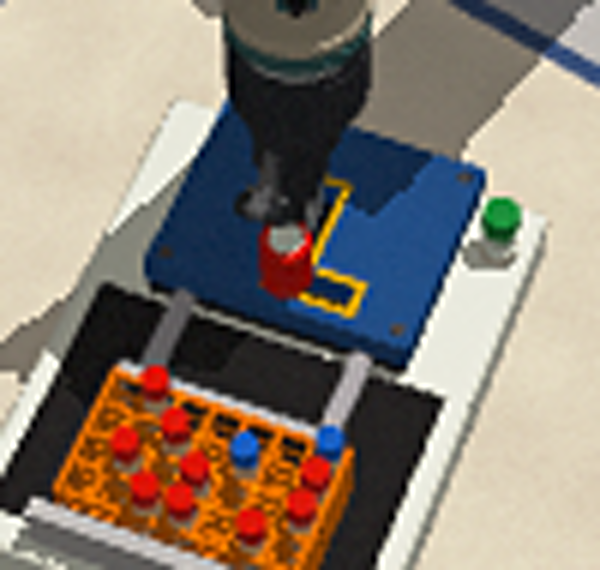

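The knob at (285,260) is at or near the corner, with the jaw against the orange rack. The force is just starting to rise, so I'll nudge until it is clearly on the end.

>>> move_arm(targets="-1 0 0.1 0 0 0 0; -1 0 0 0 0 0 0")

```text
clock: 7.0
eef_pos: [617.6, -33.0, 100.2]
tool_rot: [-3.137, -0.001, 1.829]
force: [-8.5, -1.7, 4.7]
width: -0.1
gripper_force: 4.3
```

>>> move_arm(targets="-1 0 0.1 0 0 0 0; -1 0 0 0 0 0 0")

```text
clock: 7.17
eef_pos: [617.7, -33.0, 100.2]
tool_rot: [-3.136, -0.001, 1.829]
force: [-9.9, -1.5, 6.6]
width: 0.1
gripper_force: 5.4
```

>>> move_arm(targets="-1 0 0.1 0 0 0 0; -1 0 0.1 0 0 0 0; -1 0 0 0 0 0 0")

```text
clock: 7.42
eef_pos: [617.8, -32.9, 100.2]
tool_rot: [-3.132, -0.002, 1.828]
force: [-14.4, -2.3, 9.9]
width: 0.2
gripper_force: 7.4
```

Hard stop at the corner (14 N, no motion). Next I back off, go round to the right side of the knob, and come level with it.

>>> move_arm(targets="-1 0 -1 0 0 0 0; -1 0 -1 0 0 0 0; -1 -1.5 0 0 0 0 0; -1 -1.5 0 0 0 0 0; -1 -1.2 0 0 0 0 0")

```text
clock: 7.83
eef_pos: [616.4, -78.3, 101.1]
tool_rot: [3.137, 0.002, 1.83]
force: [-0.2, 0.4, 0.5]
width: -0.2
gripper_force: 0.0
```

>>> move_arm(targets="-1 0 1 0 0 0 0; -1 0 1 0 0 0 0; -1 0 1 0 0 0 0; -1 0 1 0 0 0 0; -1 0 0 0 0 0 0")

```text
clock: 8.25
eef_pos: [656.2, -66.2, 100.6]
tool_rot: [3.137, 0.001, 1.831]
force: [0.6, 0.8, 0.5]
width: 0.1
gripper_force: 0.0
```

Run:
```python
from h import *
s=read_state();print(s['eef_pos'],s['force'],s['tool_rot']); e=s['eef_pos']
w=s['eef_pos'][:2]-[617.8,-32.9]; print('shaker-axes shift from corner stop',w@[.966,.2577],w@[-.2577,.966])
d=get('scene'); u,v=proj(d,[e])[0]
x0,y0=int(u)-50,int(v)-35; c=d['color'][y0:y0+95,x0:x0+100,::-1]; c=cv2.resize(c,None,fx=6,fy=6,interpolation=cv2.INTER_CUBIC)
cv2.imwrite('pics/d.png',c)
```

```text
[656.19052611 -66.18911494 100.62541966] [0.62453126 0.83851868 0.54345825] [3.13650136e+00 9.82314954e-04 1.83095061e+00]
shaker-axes shift from corner stop 28.50664330502245 -42.050523614552226
```

View pics/d.png

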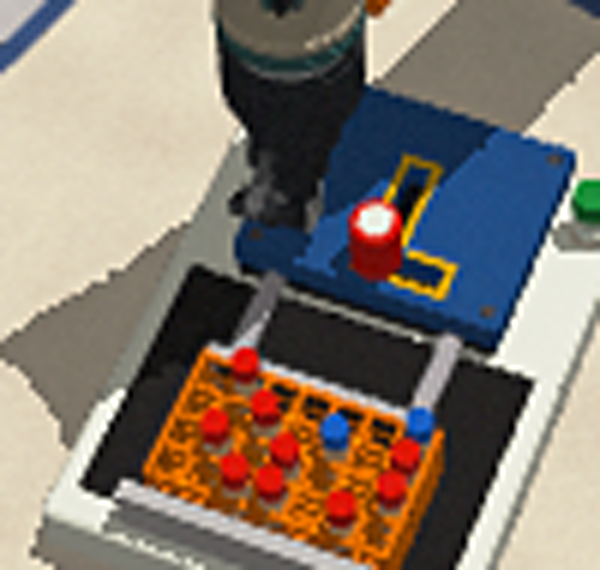

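The fingers at (290,210) are level with the knob at (376,240) on its right side, with clear space between. Now the push to the left.

>>> move_arm(targets="-1 0.4 0 0 0 0 0; -1 0.4 0 0 0 0 0; -1 0.3 0 0 0 0 0; -1 0.3 0 0 0 0 0; -1 0.3 0 0 0 0 0")

```text
clock: 8.72
eef_pos: [648.0, -50.3, 100.4]
tool_rot: [3.142, -0.0, 1.83]
force: [-0.1, 0.3, 0.2]
width: 0.1
gripper_force: 0.0
```

>>> move_arm(targets="-1 0.2 0 0 0 0 0; -1 0.2 0 0 0 0 0; -1 0.2 0 0 0 0 0; -1 0.2 0 0 0 0 0; -1 0.2 0 0 0 0 0")

```text
clock: 9.13
eef_pos: [645.8, -41.5, 100.4]
tool_rot: [3.141, 0.001, 1.829]
force: [0.3, -1.6, 0.5]
width: 0.4
gripper_force: 0.8
```

>>> move_arm(targets="-1 0.2 0 0 0 0 0; -1 0.2 0 0 0 0 0; -1 0.2 0 0 0 0 0; -1 0.2 0 0 0 0 0; -1 0.2 0 0 0 0 0")

```text
clock: 9.55
eef_pos: [643.1, -31.3, 100.4]
tool_rot: [-3.142, 0.0, 1.829]
force: [-0.5, -1.7, 1.1]
width: -0.3
gripper_force: 0.8
```

>>> move_arm(targets="-1 0.2 0 0 0 0 0; -1 0.2 0 0 0 0 0; -1 0.2 0 0 0 0 0; -1 0.1 0 0 0 0 0; -1 0.1 0 0 0 0 0")

```text
clock: 9.97
eef_pos: [641.1, -23.5, 100.3]
tool_rot: [-3.142, -0.0, 1.83]
force: [-0.2, -0.9, 0.8]
width: 0.0
gripper_force: 0.8
```

>>> move_arm(targets="-1 0.1 0 0 0 0 0; -1 0.1 0 0 0 0 0; -1 0.1 0 0 0 0 0; -1 0.1 0 0 0 0 0")

```text
clock: 10.3
eef_pos: [640.1, -19.8, 100.3]
tool_rot: [3.142, -0.0, 1.829]
force: [-0.3, -1.4, 1.3]
width: -0.1
gripper_force: 0.8
```

>>> move_arm(targets="-1 0.1 0 0 0 0 0; -1 0.1 0 0 0 0 0; -1 0.1 0 0 0 0 0")

```text
clock: 10.55
eef_pos: [639.3, -16.8, 100.3]
tool_rot: [-3.142, -0.0, 1.829]
force: [0.6, -1.5, 0.9]
width: -0.1
gripper_force: 0.8
```

>>> move_arm(targets="-1 0.1 0 0 0 0 0; -1 0.1 0 0 0 0 0; -1 0.1 0 0 0 0 0")

```text
clock: 10.8
eef_pos: [639.0, -15.5, 100.3]
tool_rot: [3.141, 0.002, 1.829]
force: [1.8, -6.0, -1.0]
width: 0.1
gripper_force: 3.0
```

>>> move_arm(targets="-1 0.1 0 0 0 0 0; -1 0.1 0 0 0 0 0; -1 0.1 0 0 0 0 0")

```text
clock: 11.05
eef_pos: [638.9, -15.4, 100.4]
tool_rot: [3.14, 0.006, 1.827]
force: [3.4, -10.5, -3.3]
width: 0.0
gripper_force: 5.3
```

Hard stop at the end of the short leg (11 N). I back off sideways, then raise.

>>> move_arm(targets="-1 -0.5 0 0 0 0 0; -1 -1 0 0 0 0 0; -1 -1.5 0 0 0 0 0; -1 -1 0 0 0 0 0; -1 0 0 0 0 0 0")

```text
clock: 11.47
eef_pos: [648.6, -54.2, 100.5]
tool_rot: [3.141, 0.003, 1.825]
force: [-0.0, -0.3, 0.6]
width: 0.0
gripper_force: 0.0
```

>>> move_arm(targets="-1 0 0 -3 0 0 0; -1 0 0 -3 0 0 0; -1 0 0 -3 0 0 0; -1 -3 0 -3 0 0 0; -1 -3 -1 0 0 0 0")

```text
clock: 11.88
eef_pos: [659.1, -107.4, 226.3]
tool_rot: [3.129, 0.002, 1.836]
force: [1.7, -1.2, 0.6]
width: 0.2
gripper_force: 0.0
```

>>> move_arm(targets="-1 -3 -2 0 0 0 0; -1 -3 -2 0 0 0 0; -1 -3 -2 0 0 0 0; -1 -3 -2 0 0 0 0; -1 0 0 0 0 0 0")

```text
clock: 12.3
eef_pos: [602.1, -257.1, 220.5]
tool_rot: [-3.138, 0.006, 1.817]
force: [-0.5, -2.0, 0.2]
width: -0.3
gripper_force: 0.0
```

Run:
```python
from shk import *
out=[]
for n in('top','scene'):
    d=get(n); x0,y0,x1,y1=BOX[n]; c=d['color'][y0:y1,x0:x1,::-1]; c=cv2.resize(c,(0,0),fx=3.7,fy=3.7,interpolation=cv2.INTER_CUBIC)[:395]; out.append(c)
    o=np.array([679.5,-16,122.5]);R=np.array([[.967,-.2536],[.2536,.967]])
    for l in((-40,32),(-38,34)):
        u,v=proj(d,[np.r_[R@np.array(l)+o[:2],122.5]])[0]; print(n,l,((u-x0+.5)*3.7,(v-y0+.5)*3.7))
m=min(len(c) for c in out); cv2.imwrite('pics/e.png',np.hstack([c[:m] for c in out]))
print(read_state()['force'],read_state()['eef_pos'])
```

```text
top (-40, 32) (np.float64(148.83734511700737), np.float64(233.2071000532049))
top (-38, 34) (np.float64(146.25313129522124), np.float64(231.69818904559057))
scene (-40, 32) (np.float64(244.2138612295801), np.float64(132.97329790735387))
scene (-38, 34) (np.float64(245.49709788393218), np.float64(135.43407992497097))
[ 0.96187398  1.20516274 -0.65581703] [ 605.75897948 -248.69909737  219.87613427]
```

View pics/e.png

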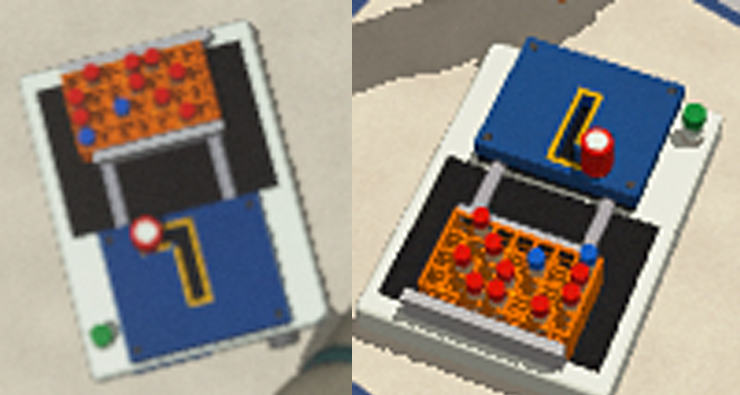

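The knob is at (146,232) in the top view and (597-352=245,138) in the scene view, matching the predicted locked place at (146,232) and (245,135). The rack is squared against the stop, the vial is in place, and the arm is clear.

```bash
python3 -c "
from cell import order; print(order.finish_job())"
```

```text
the job is handed in; nothing more can be done
None
```

The clamp is locked: I pushed the red knob to the corner and then to the far end of the short leg, with measured forces under about 18 N. The rack is square against the stop, the arm is clear, and I handed the job in at about 12 s.

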